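# Clear the bench hook and take it out of the vice

## Robot

A 6-joint arm with a two-finger parallel gripper is mounted at the origin on a cart in front of the work surface, level with it; the furniture and walls round the work are solid. World frame = base frame: x ahead of the robot, y to its left, z up, the work surface at z = 0. Lengths are in m, angles in rad, forces in N, time in s.
With the tool pointing down it reaches from about 0.3 to 0.875 m from the base axis. Payload 6.4 kg.
Tool frame: the origin (TCP) lies midway between the tips of the shut fingers; the grasp point (between the pads) lies 19 mm behind it; z points along the fingers, y is the line along which they close (so a half turn about z gives the same grasp; the last joint's range is limited). The gripper opens to 85 mm and grips with 20 to 120 N. Pads are 22 mm wide; open, the fingers measure 114 mm over their backs; the gripper's body (76 mm by 85 mm) begins 54 mm behind the grasp point. The pads swing forward as they close: fully open they stand 13 mm farther back than shut.
Start: joints at [-1.441, 0.181, 1.607, -0, 1.354, -0.206], TCP at [0.189, -0.543, 0.231] pointing down, gripper open.
Joint ranges: [-2.99, 2.99], [-0.89, 2.07], [0.3, 2.58], [-1.14, 4.28], [0, 2.63], [-3.12, 3.12]. Speed limits (rad/s): [2.57, 2.57, 3.01, 3.14, 3.14, 3.14].

## Interface

Orientations are given as a unit quaternion [x, y, z, w].
In Python, from cell import robot gives the robot as it stands.
- The arm moves only by the tool move_arm, never from a script. Its argument "series" is a list of rows, each a list of 5 numbers: the shift along the world's x, y, z in mm, then the turn about the world's z in degrees, then the opening, from 0 (shut) to 1 (fully open). In form: [[dx, dy, dz, twist, gripper], ...]. A call has 1 to 20 rows; each row shifts and turns the commanded pose from where the row before left it; what a row does not reach is not made up. A row lasts 1/8 s, in which the tool goes at most 62.5 mm and 10.7 degrees, less where a joint would pass 70% of its speed; a pose out of reach is approached as far as the arm can. A call is refused whole if a number of a shift passes 62.5 or a number of a turn 10.7, either way. A call with a gripper value outside its range is refused whole. The fingers move at their own pace and stop on an object; the grip force is fixed at half the most. Time passes only in rows, so rows that do not move let the fingers close. It gives the time, the measured TCP pose, the force, the opening and the grip force at its end, in the units of the state.
- robot.observe(): the state, without advancing time (a new reading comes with each control period).
- robot.grab_frame(name): name is "scene" or "top"; returns a dict with "pixels" (480x640x3 uint8, red, green, blue), "range_z" (480x640 float32, m along the optical axis (not along the pixel's ray), 0 where there is no reading), "mtx" (3x3 intrinsics, pixels), "k1" (the pictures are not rectified: a ray, as slopes to the right and down, at radius r is drawn at 1 + k1 r^2 times it, then the intrinsics apply), "rvec" (rotation vector, rad) and "tvec" (3), from world to camera coordinates, as OpenCV has them. Camera axes: x right, y down, z forward; pixel columns grow to the right and rows downward; lengths in m; the calibration is good to about 2 mm. A picture is of the moment at which its call begins.
- robot.job_done(): hands the job in; it is judged then, once.
The state is a dict: "t": time; "joints": joint angles; "joint_vel": joint speeds; "joint_efforts": joint torques, N m; "position": TCP position; "tool_rot": TCP orientation; "contact_force": force on the tool from outside, world axes, zero at the start; "wrist_torque": the same for the moment, N m; "finger_gap": finger opening in m; "grip_force": force on a finger pad.
Only numpy, scipy, OpenCV 4.12 (cv2) and the standard library are available. Lean on these libraries where they do the work, as an engineer would, in place of code of your own. Each camera call takes 0.05 s, during which the arm holds its last target. There are 200 camera calls.

## Task

Sawing is finished. Pick up the shorter caul and, using it as a scraper block rather than picking pieces up in the fingers, sweep every sawn-off piece off the bench hook into the waste pan beside the vice; lay the caul back down flat on the bench. Then pull the vice jaw open by at least 15 mm with the hook still sitting in it, lift the bench hook out by its fence and set it down level on its runners on a clear patch of bench, leaving the pan, the other caul, the plane and the jar where they are.

Things in the scene. Friction and masses are not known exactly. Their poses are not given: they have to be found in the camera images.
- bench_hook: Pale bench hook (sawing board), held in the vice, 0.44 to 0.72 kg. Origin: middle of the outline, level with the undersides of its two runners; z up. Board x -70..70, y -110..110, z 20..38 mm. Runners 20 mm high, full length: front x -40..-16, between the jaws; rear x 46..64, behind the fixed jaw. The board rests on both jaw tops. Set on the bench it stands level on the runners (origin z 0).
- hook_top (a point): Middle of the bench hook's flat board top (38 mm above its origin), axes as the bench hook. The loose pieces lie on it. The clear surface runs from the front edge, x -70, to the fence face, x +40, and over y -110..110 mm; both ends are open.
- hook_fence (a point): Centre of the bench hook's fence, the bar on its board along the far side: 26 mm thick (x), 156 long (y), 30 high (z), its underside on the board. Grasp it here, closing along x. The centre of mass lies about 43 mm toward -x and 24 mm lower. With the jaw open the hook rests on the fixed jaw alone: pressing down on the fence can tip it.
- bench_vice: Blue bench vice, bolted down, its place varies. Origin: on the bench under it; +x points away from the robot, z up. Highest: the flat jaw tops, z 162 mm. Fixed jaw top x -33..17, y -65..65; base x -110..140, y -87..87. The front jaw (robot side, 40 mm thick, y -72..72; outer face x -105 at the start) slides along -x; the handle bar is 44 mm in front of that face.
- bench_vice_jaw (a joint): Opening slide of the vice's front jaw, m: 0.0227 at the start, where it closes on the 24 mm runner; grows as the jaw moves toward the robot (vice -x), up to 0.09. Quick-action vice with its nut released: the jaw slides straight when pulled by the handle bar, with 6 to 10 N, without turning the bar, and stays where it is left.
- bench_vice_handle (a joint): Turn of the handle bar about the vice's screw (axis along x through y 0, z 76 mm of the vice), rad. At 1.08 its upper end points straight up, at smaller values it leans to the vice's -y, at larger ones to +y (0.75 to 1.4 at the start). Turns freely (0.05 N m) and moves nothing else.
- handle_tip (a point): Centre of the 14 mm knob on the upper end of the vice's steel handle bar. The bar, 8 mm thick, runs from here straight to the screw's axis 62 mm away (y 0, z 76 mm of the vice), where its hub has a radius of 17 mm. It moves with the jaw.
- waste_pan: Open pan of bare sheet metal for waste, 170 x 170 mm, 48 mm high to the rolled rim, walls 3 mm, inner floor 7 mm up. Loose, 0.7 kg. Origin: middle of its underside, z up. Stands beside the vice, on the left or on the right, its near wall under the end of the bench hook's board.
- caul_3: The scraper block: pine caul, a plain straight block 30 x 140 x 24 mm (x, y, z), 0.05 kg, lying flat in front on the left or on the right. Origin: middle of its underside; long axis y. It is the shorter and thicker of the two cauls. Held by its upper half, the fingertips pass over the pieces, which are 9 mm high.
- caul_1: Bystander: maple caul, longer and flatter, 32 x 170 x 20 mm (x, y, z), lying in front on the other side. Origin: middle of its underside.
- block_plane: Bystander: metal block plane 49 x 160 x 47 mm (x, y, z), on the other side of the vice from the pan. Origin: middle of its underside.
- brush_jar: Bystander: glass brush jar, 66 mm across, 86 mm high, standing behind the vice on its left. Origin: middle of its underside.
- cutoff_1: Waste: sawn-off end of dark fingerboard wood, 20 x 55 x 9 mm (x, y, z), 11 g, lying loose and flat on the bench hook's board. Origin: middle of its underside.
- cutoff_2: Waste: sawn-off end of dark fingerboard wood, 20 x 52 x 9 mm (x, y, z), 11 g, lying loose and flat on the bench hook's board. Origin: middle of its underside.
- cutoff_3: Waste: sawn-off end of dark fingerboard wood, 28 x 40 x 9 mm (x, y, z), 11 g, lying loose and flat on the bench hook's board. Origin: middle of its underside.
- cutoff_4: Waste: sawn-off end of dark fingerboard wood, 30 x 38 x 9 mm (x, y, z), 11 g, lying loose and flat on the bench hook's board. Origin: middle of its underside.
- cutoff_5: Waste: sawn-off end of dark fingerboard wood, 24 x 46 x 9 mm (x, y, z), 11 g, lying loose and flat on the bench hook's board. Origin: middle of its underside.

How it is judged:
On the way, in this order (a step that is already met when the one before it is completed fails the run):
1. the shorter caul is held down at the bench hook's board (contact force between the fingers and caul_3 above 0.5 N and z of caul_3 in the frame of bench_hook between 0.033 and 0.05 m and x of caul_3 in the frame of bench_hook between -0.12 and 0.08 m and y of caul_3 in the frame of bench_hook between -0.135 and 0.135 m), for 0.1 s.
2. all five pieces lie in the waste pan, swept there with the caul still held (x of cutoff_1 in the frame of waste_pan between -0.084 and 0.084 m and y of cutoff_1 in the frame of waste_pan between -0.084 and 0.084 m and z of cutoff_1 in the frame of waste_pan between 0 and 0.045 m and x of cutoff_2 in the frame of waste_pan between -0.084 and 0.084 m and y of cutoff_2 in the frame of waste_pan between -0.084 and 0.084 m and z of cutoff_2 in the frame of waste_pan between 0 and 0.045 m and x of cutoff_3 in the frame of waste_pan between -0.084 and 0.084 m and y of cutoff_3 in the frame of waste_pan between -0.084 and 0.084 m and z of cutoff_3 in the frame of waste_pan between 0 and 0.045 m and x of cutoff_4 in the frame of waste_pan between -0.084 and 0.084 m and y of cutoff_4 in the frame of waste_pan between -0.084 and 0.084 m and z of cutoff_4 in the frame of waste_pan between 0 and 0.045 m and x of cutoff_5 in the frame of waste_pan between -0.084 and 0.084 m and y of cutoff_5 in the frame of waste_pan between -0.084 and 0.084 m and z of cutoff_5 in the frame of waste_pan between 0 and 0.045 m and contact force between the fingers and caul_3 above 0.5 N and z of bench_hook in the frame of bench_vice between 0.13 and 0.155 m and angle between bench_hook's own z axis and vertical below 0.15 rad and y of bench_hook in the frame of bench_vice between -0.05 and 0.05 m), for 0.2 s.
3. the caul lies on the bench and the jaw is open by 12 mm or more beyond its start, the bench hook still sitting in the vice (value of joint bench_vice_jaw above 0.0347 m and height (world z) of caul_3 below 0.03 m and z of bench_hook in the frame of bench_vice between 0.13 and 0.155 m and angle between bench_hook's own z axis and vertical below 0.15 rad and y of bench_hook in the frame of bench_vice between -0.05 and 0.05 m), for 0.2 s.
4. the bench hook is lifted out of the vice in the fingers (z of bench_hook in the frame of bench_vice above 0.175 m and contact force between the fingers and bench_hook above 1 N), for 0.1 s.
At the end, for the whole second after the job is handed in: Bench hook level (3 degrees) on its runners on the bench, fence up, at rest; shorter caul flat on the bench; all five pieces in the pan; jaw still open 12 mm or more beyond its start; longer caul, plane and jar within 2 cm of where they stood, pan within 3 cm (height (world z) of bench_hook between -0.006 and 0.006 m and angle between bench_hook's own z axis and vertical below 0.05 rad and linear speed of each of bench_hook, caul_3 below 0.02 m/s and value of joint bench_vice_jaw above 0.0347 m and height (world z) of caul_3 between -0.006 and 0.006 m and angle between caul_3's own z axis and vertical below 0.1 rad and x of cutoff_1 in the frame of waste_pan between -0.084 and 0.084 m and y of cutoff_1 in the frame of waste_pan between -0.084 and 0.084 m and z of cutoff_1 in the frame of waste_pan between 0 and 0.045 m and x of cutoff_2 in the frame of waste_pan between -0.084 and 0.084 m and y of cutoff_2 in the frame of waste_pan between -0.084 and 0.084 m and z of cutoff_2 in the frame of waste_pan between 0 and 0.045 m and x of cutoff_3 in the frame of waste_pan between -0.084 and 0.084 m and y of cutoff_3 in the frame of waste_pan between -0.084 and 0.084 m and z of cutoff_3 in the frame of waste_pan between 0 and 0.045 m and x of cutoff_4 in the frame of waste_pan between -0.084 and 0.084 m and y of cutoff_4 in the frame of waste_pan between -0.084 and 0.084 m and z of cutoff_4 in the frame of waste_pan between 0 and 0.045 m and x of cutoff_5 in the frame of waste_pan between -0.084 and 0.084 m and y of cutoff_5 in the frame of waste_pan between -0.084 and 0.084 m and z of cutoff_5 in the frame of waste_pan between 0 and 0.045 m and distance of each of caul_1, block_plane, brush_jar from where it was at the start of the episode below 0.02 m); the robot touches nothing.
It fails at once if the longer caul, the block plane or the jar is pushed more than 2 cm, or the jar tipped (distance of any of caul_1, block_plane, brush_jar from where it was at the start of the episode above 0.02 m or angle between brush_jar's own z axis and vertical above 0.35 rad).
It fails at once if the waste pan is pushed more than 3 cm (distance of waste_pan from where it was at the start of the episode above 0.03 m).
It fails at once if a sawn-off piece is pinched or pressed by the fingers (more than 15 N) (contact force between the fingers and cutoff_1 above 15 N or contact force between the fingers and cutoff_2 above 15 N or contact force between the fingers and cutoff_3 above 15 N or contact force between the fingers and cutoff_4 above 15 N or contact force between the fingers and cutoff_5 above 15 N).
It also fails if it takes over 72 s, if anything falls off the work surface, if the arm or the gripper's body presses on something with over 40 N, if the wrist force passes 120 N, or if a joint passes its speed limit or range.

## Working session

There is one attempt and no reset: what is moved stays moved. The work goes in short steps, Python scripts to look and compute and a tool call to move; the robot and the scene stay as the last step left them, time stands still between calls to the robot, and variables do not carry over. Pictures are saved under pics/ and viewed, at most 10 in all, crops included, and the job is handed in when it is done.

Besides the shell and the picture viewer there is one more tool, called after "Call:" by a JSON object that holds its "fn" and its "kwargs". move_arm: Moves the arm, as the interface text tells. Its arguments: {"type":"object","properties":{"series":{"type":"array"}},"required":["series"]}

```bash
mkdir -p pics; cat > h.py <<'E'
import numpy as np,cv2
from cell import robot
def grab(n):
    f=robot.grab_frame(n); np.savez('%s.npz'%n,**{k:np.asarray(v) for k,v in f.items()}); return f
def cloud(f):
    R=cv2.Rodrigues(np.asarray(f['rvec'],float))[0]; t=np.asarray(f['tvec'],float).reshape(3)
    K=np.asarray(f['mtx']); z=np.asarray(f['range_z']); k1=float(f['k1'])
    v,u=np.mgrid[0:480,0:640].astype(float)
    xd=(u-K[0,2])/K[0,0]; yd=(v-K[1,2])/K[1,1]; x,y=xd.copy(),yd.copy()
    for _ in range(15):
        s=1+k1*(x*x+y*y); x,y=xd/s,yd/s
    P=np.stack([x*z,y*z,z],-1); W=(P-t)@R; W[z==0]=np.nan
    return W
E
python3 - <<'E'
from h import *
for n in('scene','top'):
    f=grab(n); cv2.imwrite(f'pics/{n}0.png',f['pixels'][:,:,::-1])
    W=cloud(f); np.save(n+'W.npy',W); print(n,f['mtx'],f['k1'],-cv2.Rodrigues(f['rvec'])[0].T@np.ravel(f['tvec']))
print(robot.observe())
E
```

```text
scene [[453.69533742   0.         321.43918928]
 [  0.         453.69533742 235.49662187]
 [  0.           0.           1.        ]] -0.10435866306036908 [0.88571024 0.54052888 0.93004804]
top [[460.47435451   0.         323.90294521]
 [  0.         460.47435451 246.00422732]
 [  0.           0.           1.        ]] -0.046497014906068626 [0.4726697  0.02083345 1.09063476]
{'t': 0.1, 'joints': array([-1.44128753e+00,  1.81485744e-01,  1.60790986e+00,  4.16535971e-06,
        1.35378463e+00, -2.06297543e-01]), 'joint_vel': array([ 0.00059782, -0.00245699, -0.00216891, -0.00038959, -0.00017008,
        0.00097969]), 'joint_efforts': array([ 1.86653810e-04, -4.45878482e+01, -3.52237487e+01, -1.85508761e-04,
        4.17261530e-03,  8.88801907e-06]), 'position': array([ 0.18943406, -0.54237651,  0.23046266]), 'tool_rot': array([ 9.85937111e-01,  1.67114879e-01,  3.25016552e-05, -7.93129479e-04]), 'contact_force': array([0.08579635, 0.48372147, 0.00913478]), 'wrist_torque': array([ 0.00259154,  0.03568319, -0.00436576]), 'grip_force': 0.0, 'finger_gap': 0.08519986814818564}
```

View pics/top0.png

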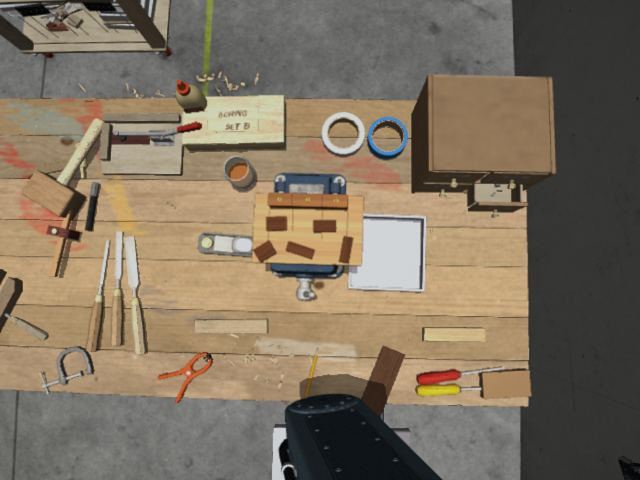

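View pics/scene0.png

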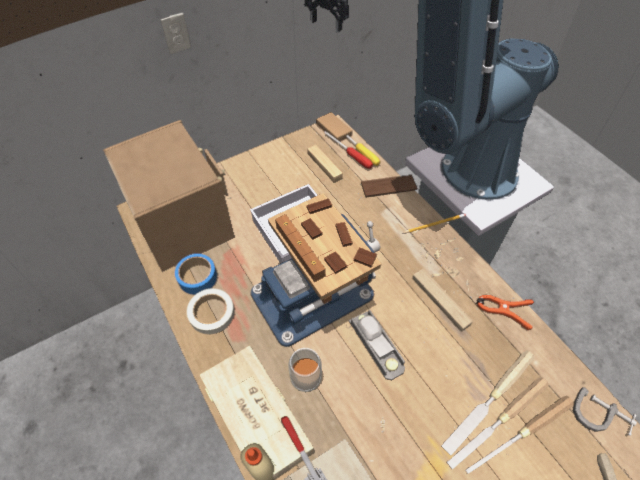

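Top view (up = +x, left = +y): hook board at (308,230) with five pieces at (277,223), (325,226), (264,250), (300,249) and (346,249). Pan at (387,253) on the right, short caul at (454,334), long caul at (231,326), handle near (306,290), plane at (226,243), jar at (239,172).

```bash
python3 - <<'E'
from h import *
f=np.load('top.npz'); W=np.load('topW.npy'); im=f['pixels']
def rect(name,mask):
    n,l,s,c=cv2.connectedComponentsWithStats(mask.astype(np.uint8))
    for i in range(1,n):
        if s[i,4]>60:
            p=W[l==i]; p=p[~np.isnan(p[:,0])]
            (cx,cy),(w,h),a=cv2.minAreaRect((p[:,:2]*1000).astype(np.float32))
            print(name,c[i].round(),'c',round(cx),round(cy),'size',round(w),round(h),'ang',round(a,1),'z',np.nanmedian(p[:,2]).round(4))
z=W[...,2]
v,u=np.mgrid[0:480,0:640]
def roi(a,b,c,d): return (u>=a)&(u<=b)&(v>=c)&(v<=d)
rect('caul3',roi(410,500,315,350)&(z>.012)&(z<.04))
rect('caul1',roi(185,280,310,345)&(z>.010)&(z<.035))
rect('board',roi(245,370,185,275)&(z>.168)&(z<.2))
rect('fence',roi(245,370,180,275)&(z>.203)&(z<.23))
rect('pan',roi(340,430,205,300)&(z>.035)&(z<.06))
rect('piece',roi(250,360,212,264)&(im.sum(2)<230)&(z>.17))
rect('vice',roi(260,350,170,280)&(z>.14)&(z<.168))
rect('handle',roi(290,325,274,305)&(z>.09)&(z<.17))
rect('plane',roi(190,258,225,260)&(z>.02)&(z<.08))
rect('jar',roi(215,262,150,190)&(z>.07)&(z<.1))
S=np.load('scene.npz');
def crop(im,a,b,c,d,k): return cv2.resize(im[c:d,a:b,::-1],None,fx=k,fy=k,interpolation=cv2.INTER_CUBIC)
a=crop(im,235,435,165,305,4)
cv2.imwrite('pics/crop1.png',a)
E
```

```text
caul3 [454. 334.] c 376 -252 size 139 30 ang 89.9 z 0.0237
caul1 [231. 326.] c 381 261 size 32 170 ang 2.4 z 0.0198
board [307. 234.] c 590 81 size 221 140 ang 89.8 z 0.1807
fence [307. 200.] c 644 80 size 156 27 ang 89.2 z 0.2094
pan [397. 256.] c 560 -94 size 174 171 ang 88.9 z 0.047
piece [276. 224.] c 599 141 size 27 37 ang 2.1 z 0.189
piece [324. 226.] c 595 45 size 23 42 ang 1.9 z 0.1892
piece [346. 250.] c 550 2 size 17 50 ang 81.6 z 0.1892
piece [265. 251.] c 544 162 size 27 34 ang 31.5 z 0.1895
piece [300. 250.] c 547 92 size 51 18 ang 72.7 z 0.1894
vice [301. 268.] c 514 91 size 129 16 ang 88.9 z 0.1623
handle [304. 276.] c 496 92 size 15 39 ang 1.4 z 0.0955
handle [305. 293.] c 462 82 size 26 35 ang 1.6 z 0.0939
plane [231. 244.] c 572 278 size 122 46 ang 86.8 z 0.0302
plane [207. 243.] c 574 325 size 24 22 ang 89.2 z 0.0223
jar [239. 171.] c 736 249 size 62 63 ang 45.2 z 0.0801
```

View pics/crop1.png

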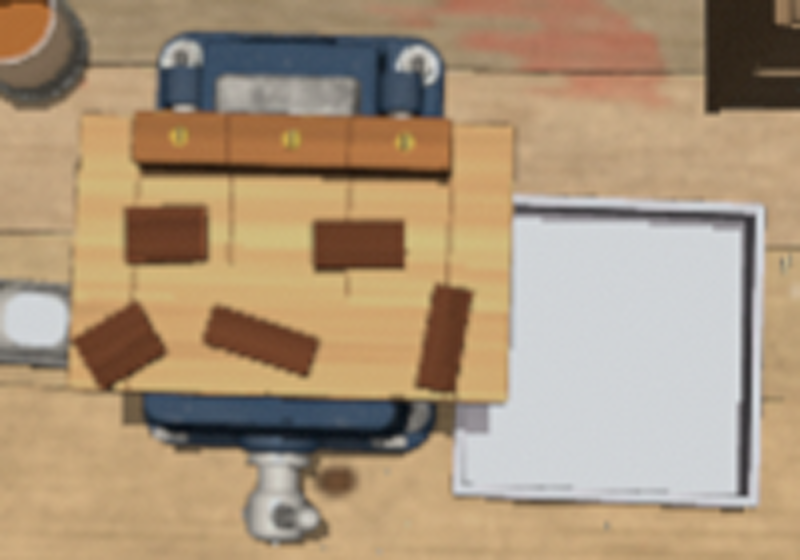

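Crop: board corners are about (80,113), (514,125), (508,402) and (68,385). The pan's open part starts right at the board end, and the knob is near (287,517). Next: handle, yaw and the clear patch.

```bash
python3 - <<'E'
from h import *
W=np.load('topW.npy');S=np.load('sceneW.npy')
P=np.concatenate([W.reshape(-1,3),S.reshape(-1,3)]);
for n,Q in(('top',W.reshape(-1,3)),('scene',S.reshape(-1,3))):
    Q=Q[~np.isnan(Q[:,0])]
    def sel(a,b,c,d,e,f): 
        return Q[(Q[:,0]>a)&(Q[:,0]<b)&(Q[:,1]>c)&(Q[:,1]<d)&(Q[:,2]>e)&(Q[:,2]<f)]
    h=sel(.445,.485,.03,.14,.1,.17); print(n,'handle',len(h))
    for lo in np.arange(.1,.16,.01):
        k=h[(h[:,2]>lo)&(h[:,2]<lo+.01)]
        if len(k): print(round(lo,2),len(k),(1000*k.mean(0)).round(),(1000*np.ptp(k,axis=0)).round())
    f=sel(.62,.67,-.02,.18,.205,.222); print('fence',len(f),(1000*np.percentile(f,[2,50,98],axis=0)).round().tolist())
    for y in (.01,.04,.08,.12,.15):
        k=f[abs(f[:,1]-y)<.006]; print(y,(k[:,0].min()*1000).round(1),(k[:,0].max()*1000).round(1),end=' ; ')
    b=sel(.5,.63,-.04,.2,.172,.184); print('\nboardfront',[(y,round(1000*np.percentile(b[abs(b[:,1]-y)<.006][:,0],1))) for y in(-.02,.03,.08,.13,.18)])
    o=sel(.2,.45,-.16,.16,.008,.2); 
    print('obst',len(o), (1000*np.percentile(o,[0,5,50,95,100],axis=0)).round().tolist() if len(o) else '')
    c=sel(.34,.41,-.35,-.15,.018,.03); print('caul3',(1000*np.percentile(c,[1,50,99],axis=0)).round().tolist())
    o=sel(.28,.43,-.14,.14,-.05,.2);print('patch max z',o[:,2].max() if len(o) else None)
E
```

```text
top handle 48
0.1 4 [461.  85. 105.] [6. 3. 7.]
0.11 5 [462.  82. 115.] [6. 3. 8.]
0.12 2 [462.  80. 121.] [2. 0. 1.]
0.13 11 [461.  72. 138.] [12. 12.  5.]
0.14 26 [462.  71. 142.] [10. 12.  6.]
fence 1075 [[631.0, 4.0, 206.0], [643.0, 78.0, 209.0], [656.0, 154.0, 213.0]]
0.01 629.7 655.0 ; 0.04 630.5 656.3 ; 0.08 630.2 655.5 ; 0.12 630.7 657.1 ; 0.15 631.1 656.8 ; 
boardfront [(-0.02, 523), (0.03, 520), (0.08, 521), (0.13, 523), (0.18, 524)]
obst 1150 [[200.0, -140.0, 8.0], [213.0, -127.0, 8.0], [273.0, -89.0, 10.0], [330.0, 83.0, 13.0], [449.0, 160.0, 90.0]]
caul3 [[361.0, -320.0, 19.0], [376.0, -253.0, 24.0], [391.0, -184.0, 28.0]]
patch max z 0.014067063253722416
scene handle 71
0.1 9 [463.  83. 105.] [5. 4. 8.]
0.11 16 [463.  80. 116.] [ 7.  9. 10.]
0.12 10 [463.  78. 125.] [7. 5. 8.]
0.13 18 [464.  74. 136.] [14. 15. 10.]
0.14 18 [463.  72. 142.] [12. 10.  4.]
fence 901 [[634.0, 5.0, 206.0], [647.0, 86.0, 210.0], [659.0, 156.0, 213.0]]
0.01 632.9 658.5 ; 0.04 633.2 659.1 ; 0.08 633.7 659.1 ; 0.12 633.2 659.2 ; 0.15 633.8 659.9 ; 
boardfront [(-0.02, 523), (0.03, 523), (0.08, 524), (0.13, 525), (0.18, 525)]
obst 726 [[200.0, -140.0, 8.0], [209.0, -125.0, 8.0], [271.0, -85.0, 10.0], [331.0, 91.0, 13.0], [449.0, 160.0, 86.0]]
caul3 [[362.0, -320.0, 18.0], [378.0, -248.0, 24.0], [393.0, -182.0, 29.0]]
patch max z 0.016831694495192763
```

Call:
{"fn": "move_arm", "kwargs": {"series": [[20,40,0,10.1,1],[25,40,0,10.1,1],[30,40,0,10.1,1],[30,45,0,10.1,1],[30,45,-15,10.1,1],[28,45,-20,10.1,1],[24,36,-25,10.2,1],[0,0,-25,0,1],[0,0,-25,0,1],[0,0,-20,0,1]]}}

```text
t: 1.35
position: [0.3762, -0.2511, 0.1]
tool_rot: [0.707, 0.708, 0.0, -0.001]
contact_force: [0.1, 0.1, -0.2]
finger_gap: 0.0857
grip_force: 0.0
```

Call:
{"fn": "move_arm", "kwargs": {"series": [[1,-1,-40,0,1],[0,0,-33,0,1],[0,0,-15,0,1],[0,0,0,0,0],[0,0,0,0,0],[0,0,0,0,0],[0,0,0,0,0],[0,0,0,0,0]]}}

```text
t: 2.35
position: [0.3784, -0.2539, 0.0148]
tool_rot: [0.707, 0.707, -0.0, 0.001]
contact_force: [-1.5, 1.6, 5.2]
finger_gap: 0.028
grip_force: 59.6
```

```bash
python3 - <<'E'
from h import *
f=grab('scene');S=cloud(f); v,u=np.mgrid[0:480,0:640]
m=(S[...,2]>.007)&(S[...,0]>.19)&(S[...,0]<.46)&(S[...,1]>-.17)&(S[...,1]<.18)
n,l,s,c=cv2.connectedComponentsWithStats(m.astype(np.uint8))
for i in range(1,n):
    if s[i,4]>8:
        p=S[l==i]; print(c[i].round(),s[i,4],(1000*np.percentile(p,[1,99],axis=0)).round().tolist())
cv2.imwrite('pics/grip.png',cv2.resize(f['pixels'][130:290,280:500,::-1],None,fx=3.5,fy=3.5))
E
```

```text
[383.  33.] 4113 [[261.0, -169.0, 346.0], [385.0, -47.0, 544.0]]
[510.  68.] 9367 [[225.0, 91.0, 278.0], [301.0, 179.0, 626.0]]
[389. 185.] 742 [[196.0, -132.0, 7.0], [341.0, -46.0, 14.0]]
[441. 221.] 31 [[202.0, 79.0, 7.0], [254.0, 92.0, 11.0]]
[420. 227.] 20 [[270.0, 67.0, 7.0], [305.0, 77.0, 11.0]]
[410. 230.] 10 [[310.0, 63.0, 7.0], [322.0, 68.0, 11.0]]
[377. 243.] 43 [[449.0, 84.0, 75.0], [460.0, 107.0, 98.0]]
[451. 240.] 11 [[237.0, 142.0, 7.0], [257.0, 150.0, 13.0]]
[437. 254.] 38 [[293.0, 155.0, 9.0], [316.0, 170.0, 20.0]]
```

View pics/grip.png

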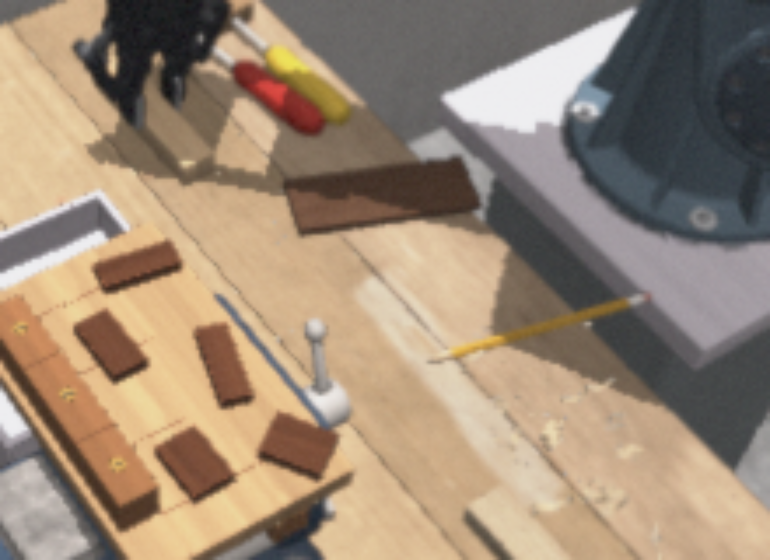

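Caul is gripped. The dark board, pencil and shavings in front rule out the centre, so the hook will go right-front at about (0.39, -0.275). The caul will be laid at the centre front.

Call:
{"fn": "move_arm", "kwargs": {"series": [[0,0,25,0,0],[0,0,50,0,0],[0,0,55,0,0],[0,0,60,0,0],[0,10,45,0,0],[15,40,0,10,0],[20,50,0,10,0],[20,50,0,10,0],[20,50,0,10,0],[20,50,0,10,0],[20,50,0,10,0],[20,50,0,10,0],[20,50,0,10,0],[20,50,0,10,0],[22,37,0,0,0],[2,25,0,0,0],[0,0,0,0,0],[0,0,0,0,0]]}}

```text
t: 4.65
position: [0.5763, 0.2586, 0.2486]
tool_rot: [-0.0, 1.0, -0.0, 0.0]
contact_force: [0.4, 0.4, -1.5]
finger_gap: 0.0281
grip_force: 59.5
```

```bash
python3 - <<'E'
from h import *
o=robot.observe(); print(o['position'],o['contact_force'],o['finger_gap'])
for n in('scene','top'):
    f=grab(n);S=cloud(f)
    p=S[(S[...,0]>.47)&(S[...,0]<.65)&(S[...,1]>.17)&(S[...,1]<.25)&(S[...,2]>.235)&(S[...,2]<.27)]
    if len(p): print(n,len(p),cv2.minAreaRect((p[:,:2]*1000).astype(np.float32)),np.percentile(p,[1,50,99],axis=0).round(3).tolist())
    cv2.imwrite(f'pics/pre_{n}.png',cv2.resize(f['pixels'][150:310,230:450,::-1],None,fx=3.5,fy=3.5))
E
```

```text
[0.57631717 0.25856499 0.24857714] [ 0.41207644  0.44065093 -1.50709385] 0.028139500512568912
scene 163 ((606.85205078125, 240.84852600097656), (79.60205841064453, 18.245786666870117), 0.024539053440093994) [[0.567, 0.233, 0.242], [0.593, 0.247, 0.258], [0.647, 0.25, 0.27]]
top 385 ((575.778564453125, 241.9964141845703), (15.83492374420166, 137.79476928710938), 89.91734313964844) [[0.507, 0.237, 0.235], [0.558, 0.244, 0.256], [0.644, 0.25, 0.261]]
```

View pics/pre_scene.png

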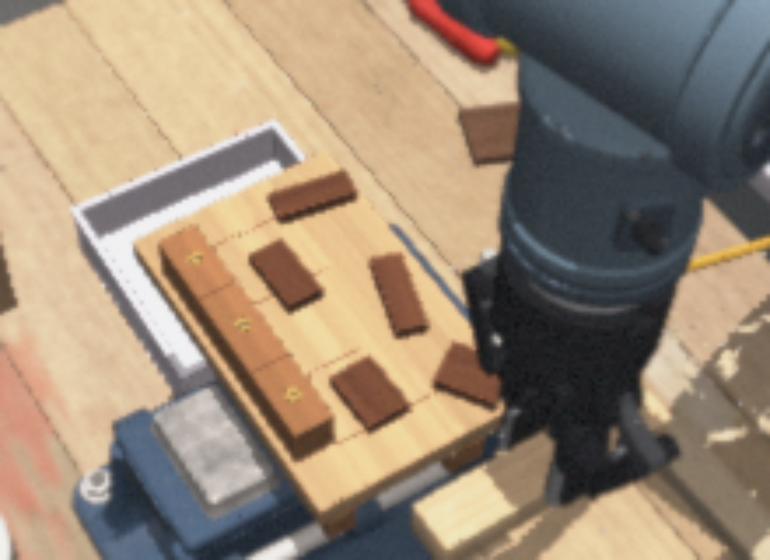

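Call:
{"fn": "move_arm", "kwargs": {"series": [[-10,-15,-10,0,0],[-10,-15,-15,0,0],[0,-8,-15,0,0],[0,-5,-8,0,0],[0,-4,-2,0,0],[0,-4,0,0,0],[0,0,0,0,0],[0,-5,0,0,0],[0,-5,0,0,0]]}}

```text
t: 5.88
position: [0.5566, 0.198, 0.1985]
tool_rot: [-0.001, 1.0, 0.0, 0.0]
contact_force: [-0.3, 1.0, -0.4]
finger_gap: 0.0283
grip_force: 59.5
```

```bash
python3 - <<'E'
from h import *
f=grab('scene')
cv2.imwrite('pics/start.png',cv2.resize(f['pixels'][170:310,250:430,::-1],None,fx=4.2,fy=4.2))
E
```

```text
(no output)
```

View pics/start.png

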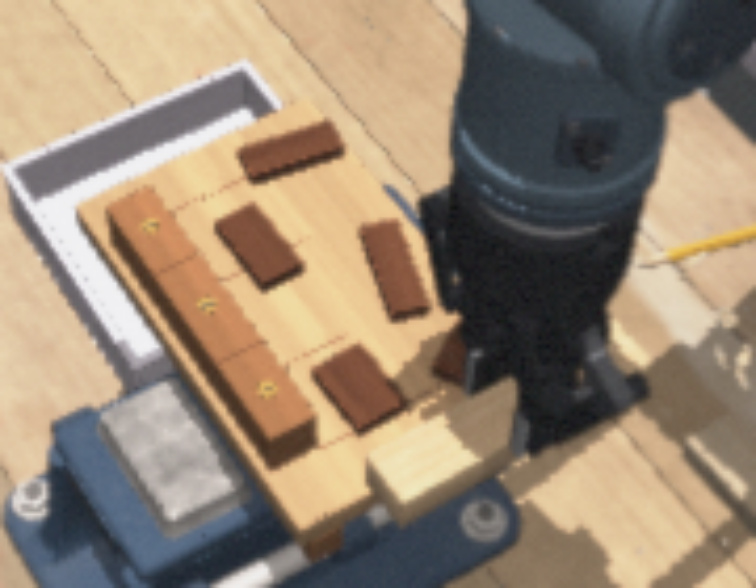

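The caul sits just over the board's left end at (445,450), with all pieces ahead of it. Sweeping now.

Call:
{"fn": "move_arm", "kwargs": {"series": [[0,-6,-1,0,0],[0,-10,0,0,0],[0,-10,0,0,0],[0,-10,0,0,0],[0,-10,0,0,0],[0,-10,0,0,0],[0,-10,0,0,0],[0,-10,0,0,0],[0,-10,0,0,0],[0,-10,0,0,0],[0,-10,0,0,0],[0,-10,0,0,0]]}}

```text
t: 7.42
position: [0.5565, 0.0814, 0.1973]
tool_rot: [-0.0, 1.0, -0.0, -0.0]
contact_force: [0.7, 0.3, 0.3]
finger_gap: 0.0283
grip_force: 59.5
```

```bash
python3 - <<'E'
from h import *
f=grab('scene')
cv2.imwrite('pics/mid.png',cv2.resize(f['pixels'][170:310,250:430,::-1],None,fx=4.2,fy=4.2))
E
```

```text
(no output)
```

View pics/mid.png

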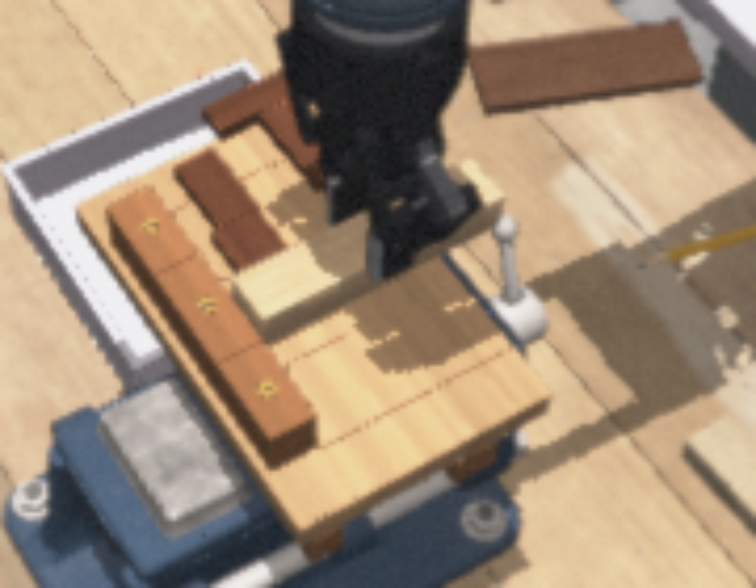

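Pieces are moving ahead of the caul in two rows, from (230,200) to (290,130). Continuing past the board end.

Call:
{"fn": "move_arm", "kwargs": {"series": [[0,-9,0,0,0],[0,-9,0,0,0],[0,-9,0,0,0],[0,-9,0,0,0],[0,-9,0,0,0],[0,-9,0,0,0],[0,-9,0,0,0],[0,-9,0,0,0],[0,-9,0,0,0],[0,-9,0,0,0],[0,-9,0,0,0],[0,-9,0,0,0],[0,-9,0,0,0],[0,-9,0,0,0],[0,-9,0,0,0],[0,-9,0,0,0],[0,0,0,0,0],[0,0,0,0,0],[0,0,0,0,0]]}}

```text
t: 9.85
position: [0.5565, -0.0616, 0.1973]
tool_rot: [-0.001, 1.0, 0.0, -0.0]
contact_force: [-0.0, 0.1, -0.9]
finger_gap: 0.0281
grip_force: 59.5
```

```bash
python3 - <<'E'
from h import *
f=grab('scene');g=grab('top')
a=cv2.resize(f['pixels'][160:300,230:380,::-1],None,fx=2.6,fy=4*.65); b=cv2.resize(g['pixels'][165:305,285:435,::-1],None,fx=2.6,fy=2.6)
cv2.imwrite('pics/end.png',np.hstack([a,b]))
E
```

```text
(no output)
```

View pics/end.png

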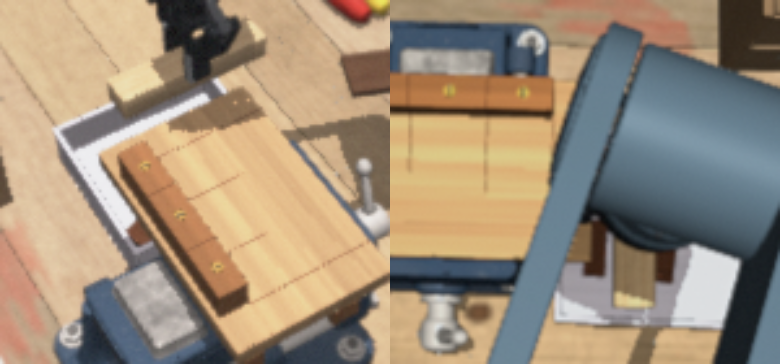

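Call:
{"fn": "move_arm", "kwargs": {"series": [[-20,0,10,0,0],[-40,10,0,0,0],[-40,20,0,0,0],[-40,20,-20,0,0],[-26,11,-40,0,0],[0,0,-40,0,0],[0,0,0,0,0],[0,0,0,0,0]]}}

```text
t: 10.95
position: [0.3917, -0.0012, 0.1087]
tool_rot: [-0.0, 1.0, -0.0, 0.001]
contact_force: [0.2, -0.3, 0.2]
finger_gap: 0.0284
grip_force: 59.5
```

```bash
python3 - <<'E'
from h import *
g=grab('top');W=cloud(g);f=grab('scene')
im=g['pixels'].astype(int);v,u=np.mgrid[0:480,0:640]
m=(u>330)&(u<440)&(v>200)&(v<310)&(im.sum(2)<230)&(im[...,0]>im[...,2]+20)
n,l,s,c=cv2.connectedComponentsWithStats(m.astype(np.uint8))
for i in range(1,n):
    if s[i,4]>25:
        p=W[l==i]; print(c[i].round(),s[i,4],(1000*np.nanpercentile(p,[2,50,98],axis=0)).round().tolist())
r=(W[...,2]>.043)&(W[...,2]<.052)&(W[...,0]<.66)&(W[...,0]>.46)&(W[...,1]<.0)&(W[...,1]>-.2)
p=W[r];print('pan',(1000*np.percentile(p,[1,99],axis=0)).round().tolist())
print(robot.observe()['position'])
a=cv2.resize(f['pixels'][170:290,230:390,::-1],None,fx=2.5,fy=2.5); b=cv2.resize(g['pixels'][190:310,285:445,::-1],None,fx=2.5,fy=2.5)
cv2.imwrite('pics/pan.png',np.hstack([a,b]))
E
```

```text
[338. 208.] 47 [[630.0, 3.0, 186.0], [630.0, 19.0, 200.0], [632.0, 33.0, 211.0]]
[367. 227.] 58 [[610.0, -59.0, 11.0], [619.0, -50.0, 15.0], [629.0, -43.0, 20.0]]
[369. 240.] 136 [[577.0, -72.0, 12.0], [589.0, -55.0, 16.0], [601.0, -41.0, 20.0]]
[387. 260.] 307 [[515.0, -123.0, 13.0], [537.0, -97.0, 18.0], [571.0, -77.0, 28.0]]
[364. 260.] 97 [[520.0, -51.0, 12.0], [541.0, -45.0, 15.0], [565.0, -38.0, 19.0]]
pan [[474.0, -181.0, 43.0], [645.0, -7.0, 51.0]]
[ 0.39220484 -0.00146286  0.10905561]
```

View pics/pan.png

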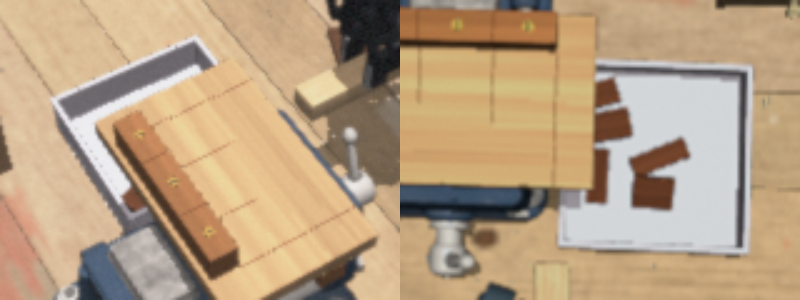

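All five pieces are in the pan (dark shapes near (605,95), (612,125), (598,175), (660,155) and (653,192) of the right half), and the board is clear. Laying the caul down.

Call:
{"fn": "move_arm", "kwargs": {"series": [[0,0,-40,0,0],[0,0,-35,0,0],[0,0,-12,0,0],[0,0,-5,0,0],[0,0,-2,0,0],[0,0,0,0,0],[0,0,0,0,0.4],[0,0,0,0,0.8],[0,0,0,0,1],[0,0,0,0,1],[0,0,30,0,1],[0,0,50,0,1],[0,0,50,0,1],[0,0,40,0,1]]}}

```text
t: 12.8
position: [0.3907, -0.0009, 0.1854]
tool_rot: [-0.0, 1.0, -0.0, 0.001]
contact_force: [0.8, -0.4, -0.5]
finger_gap: 0.0854
grip_force: 0.0
```

```bash
python3 - <<'E'
from h import *
print(robot.observe()['position'])
for n in('scene','top'):
    S=cloud(grab(n))
    p=S[(S[...,0]>.3)&(S[...,0]<.48)&(S[...,1]>-.04)&(S[...,1]<.04)&(S[...,2]>.015)&(S[...,2]<.04)]
    print(n,len(p),(1000*np.percentile(p,[1,50,99],axis=0)).round().tolist())
E
```

```text
[ 0.39073594 -0.00094105  0.18536427]
scene 445 [[324.0, -15.0, 16.0], [378.0, 2.0, 24.0], [440.0, 16.0, 29.0]]
top 271 [[416.0, -14.0, 19.0], [438.0, 0.0, 24.0], [462.0, 15.0, 29.0]]
```

Call:
{"fn": "move_arm", "kwargs": {"series": [[25,26,5,0,1],[25,26,0,0,1],[22,25,0,0,1],[0,0,-30,0,1],[0,0,-35,0,1],[0,0,-20,0,1],[0,0,0,0,0.5],[0,0,0,0,0],[0,0,0,0,0],[0,0,0,0,0],[0,0,0,0,0],[0,0,0,0,0]]}}

```text
t: 14.4
position: [0.4635, 0.0806, 0.1047]
tool_rot: [0.001, 1.0, 0.004, 0.002]
contact_force: [1.4, 20.3, 5.6]
finger_gap: 0.0131
grip_force: 59.0
```

Call:
{"fn": "move_arm", "kwargs": {"series": [[0,3,0,0,0],[0,3,0,0,0],[0,0,0,0,0]]}}

```text
t: 14.78
position: [0.4635, 0.0834, 0.105]
tool_rot: [-0.0, 1.0, 0.001, 0.001]
contact_force: [-1.3, 6.1, 7.3]
finger_gap: 0.0125
grip_force: 56.8
```

Call:
{"fn": "move_arm", "kwargs": {"series": [[-2,1,0,0,0],[-2,1,0,0,0],[-2,0,0,0,0],[-3,0,0,0,0],[-3,0,0,0,0],[-3,0,0,0,0],[-3,0,0,0,0],[-3,0,0,0,0],[-3,0,0,0,0],[0,0,0,0,0],[0,0,0,0,0]]}}

```text
t: 16.15
position: [0.4408, 0.0843, 0.105]
tool_rot: [-0.0, 1.0, 0.0, 0.003]
contact_force: [4.0, 2.7, 7.4]
finger_gap: 0.0125
grip_force: 56.6
```

```bash
python3 - <<'E'
from h import *
for n in('scene','top'):
    S=cloud(grab(n))
    b=S[(S[...,0]>.5)&(S[...,0]<.63)&(S[...,1]>-.04)&(S[...,1]<.2)&(S[...,2]>.172)&(S[...,2]<.186)]
    f=S[(S[...,0]>.61)&(S[...,0]<.68)&(S[...,1]>-.02)&(S[...,1]<.18)&(S[...,2]>.2)&(S[...,2]<.222)]
    j=S[(S[...,0]>.45)&(S[...,0]<.515)&(S[...,1]>-.02)&(S[...,1]<.18)&(S[...,2]>.155)&(S[...,2]<.17)]
    for k in(b,f,j): print(n,len(k),(1000*np.percentile(k,[1,50,99],axis=0)).round().tolist() if len(k) else '')
E
```

```text
scene 4324 [[524.0, -27.0, 176.0], [575.0, 94.0, 181.0], [626.0, 190.0, 184.0]]
scene 984 [[633.0, 4.0, 201.0], [648.0, 88.0, 210.0], [659.0, 157.0, 214.0]]
scene 712 [[451.0, 30.0, 156.0], [499.0, 94.0, 163.0], [514.0, 154.0, 169.0]]
top 5969 [[522.0, -28.0, 176.0], [575.0, 78.0, 180.0], [629.0, 188.0, 184.0]]
top 1114 [[630.0, 2.0, 202.0], [642.0, 79.0, 210.0], [656.0, 156.0, 213.0]]
top 904 [[485.0, 28.0, 156.0], [500.0, 88.0, 163.0], [515.0, 154.0, 167.0]]
```

Jaw opened by about 21 mm and the hook has not moved. Releasing the bar and going to the fence.

Call:
{"fn": "move_arm", "kwargs": {"series": [[0,0,0,0,0.5],[0,0,0,0,1],[0,0,0,0,1],[0,0,0,0,1],[0,0,30,0,1],[0,0,45,0,1],[0,0,45,0,1],[0,0,45,0,1],[25,0,0,-10,1],[25,-4,0,-10,1],[25,0,0,-10,1],[25,0,0,-10,1],[25,0,0,-10,1],[25,0,0,-10,1],[25,0,0,-10,1],[20,0,0,-10,1],[9,0,0,-10,1],[0,0,0,0,1]]}}

```text
t: 18.5
position: [0.6426, 0.08, 0.2675]
tool_rot: [0.706, 0.708, -0.0, -0.0]
contact_force: [0.0, -0.2, 0.1]
finger_gap: 0.0854
grip_force: 0.0
```

```bash
python3 - <<'E'
from h import *
print(robot.observe()['position'])
for n in('scene','top'):
    S=cloud(grab(n))
    j=S[(S[...,0]>.45)&(S[...,0]<.515)&(S[...,1]>-.02)&(S[...,1]<.18)&(S[...,2]>.155)&(S[...,2]<.17)]
    h=S[(S[...,0]>.42)&(S[...,0]<.48)&(S[...,1]>.03)&(S[...,1]<.18)&(S[...,2]>.1)&(S[...,2]<.15)]
    c=S[(S[...,0]>.3)&(S[...,0]<.48)&(S[...,1]>-.04)&(S[...,1]<.04)&(S[...,2]>.015)&(S[...,2]<.04)]
    for k in(j,h,c): print(n,len(k),(1000*np.percentile(k,[1,50,99],axis=0)).round().tolist() if len(k) else '')
E
```

```text
[0.64260997 0.08000244 0.26752673]
scene 635 [[486.0, 29.0, 157.0], [501.0, 96.0, 163.0], [515.0, 154.0, 167.0]]
scene 66 [[434.0, 81.0, 102.0], [441.0, 89.0, 132.0], [446.0, 94.0, 147.0]]
scene 352 [[322.0, -15.0, 16.0], [368.0, 1.0, 24.0], [413.0, 15.0, 28.0]]
top 86 [[486.0, 26.0, 156.0], [500.0, 32.0, 162.0], [514.0, 38.0, 165.0]]
top 0 
top 802 [[323.0, -15.0, 20.0], [393.0, -0.0, 24.0], [461.0, 14.0, 28.0]]
```

Call:
{"fn": "move_arm", "kwargs": {"series": [[2,0,-30,0,1],[0,0,-30,0,1],[0,0,-19,0,1],[0,0,0,0,0.7],[0,0,0,0,0.5],[0,0,0,0,0],[0,0,0,0,0],[0,0,0,0,0],[0,0,0,0,0],[0,0,0,0,0]]}}

```text
t: 19.85
position: [0.6451, 0.0801, 0.1911]
tool_rot: [0.707, 0.707, 0.001, 0.001]
contact_force: [-1.4, 0.5, 6.5]
finger_gap: 0.0246
grip_force: 59.1
```

Call:
{"fn": "move_arm", "kwargs": {"series": [[0,0,3,0,0],[0,0,5,0,0],[0,0,8,0,0],[0,0,12,0,0],[0,0,15,0,0],[0,0,15,0,0],[0,0,12,0,0],[0,0,0,0,0],[0,0,0,0,0]]}}

```text
t: 20.98
position: [0.6442, 0.0801, 0.2588]
tool_rot: [0.707, 0.707, -0.0, -0.0]
contact_force: [-0.9, -0.0, -4.7]
finger_gap: 0.0249
grip_force: 59.2
```

```bash
python3 - <<'E'
from h import *
o=robot.observe();print(o['position'],o['contact_force'],o['wrist_torque'],o['tool_rot'])
for n in('scene','top'):
    S=cloud(grab(n))
    b=S[(S[...,0]>.5)&(S[...,0]<.61)&(S[...,1]>-.04)&(S[...,1]<.2)&(S[...,2]>.235)&(S[...,2]<.262)]
    A=np.c_[b[:,:2],np.ones(len(b))]
    for _ in range(3):
        c=np.linalg.lstsq(A,b[:,2],rcond=None)[0]; k=abs(A@c-b[:,2])<.004; A,b=A[k],b[k]
    print(n,len(b),'slopes deg',np.degrees(c[:2]).round(2),'z at .59,.08',(c@[.59,.08,1]).round(4),(1000*np.percentile(b,[1,99],axis=0)).round().tolist())
E
```

```text
[0.64418799 0.08013405 0.25877565] [-0.85970116 -0.00880075 -4.66075469] [ 0.01969678 -0.28159557  0.04593732] [ 7.06859057e-01  7.07354293e-01 -2.82480506e-04 -3.12852907e-04]
scene 2906 slopes deg [-0.82  0.05] z at .59,.08 0.2486 [[523.0, 5.0, 246.0], [609.0, 189.0, 252.0]]
top 4017 slopes deg [-0.67  0.06] z at .59,.08 0.2475 [[522.0, -28.0, 244.0], [609.0, 186.0, 251.0]]
```

Lifted level. Carrying it to the right-front.

Call:
{"fn": "move_arm", "kwargs": {"series": [[-15,-10,0,0,0],[-25,-20,0,0,0],[-30,-30,0,0,0],[-30,-35,0,0,0],[-30,-40,0,0,0],[-25,-40,0,0,0],[-20,-40,0,0,0],[-13,-40,0,0,0],[-10,-40,0,0,0],[0,-35,0,0,0],[0,-25,0,0,0],[0,0,-30,0,0],[0,0,-30,0,0],[0,0,0,0,0]]}}

```text
t: 22.82
position: [0.4451, -0.2732, 0.1965]
tool_rot: [0.707, 0.707, 0.0, -0.003]
contact_force: [0.6, -0.1, -4.1]
finger_gap: 0.0247
grip_force: 60.6
```

```bash
python3 - <<'E'
from h import *
W=np.load('topW.npy'); p=W[(W[...,0]>.32)&(W[...,0]<.46)&(abs(W[...,2])<.01)]; print('bench ymin',np.nanmin(p[:,1]))
m=(W[...,2]>.006)&(W[...,0]>.29)&(W[...,0]<.49)&(W[...,1]>-.43)&(W[...,1]<-.12)
n,l,s,c=cv2.connectedComponentsWithStats(m.astype(np.uint8))
for i in range(1,n):
    if s[i,4]>4: print(s[i,4],(1000*np.percentile(W[l==i],[1,99],axis=0)).round().tolist())
for n in('scene','top'):
    S=cloud(grab(n))
    b=S[(S[...,0]>.3)&(S[...,0]<.5)&(S[...,1]>-.42)&(S[...,1]<-.13)&(S[...,2]>.175)&(S[...,2]<.2)]
    print(n,len(b),(1000*np.percentile(b,[1,50,99],axis=0)).round().tolist() if len(b) else '')
    p=S[(S[...,2]>.043)&(S[...,2]<.052)&(S[...,0]<.66)&(S[...,0]>.46)&(S[...,1]<.02)&(S[...,1]>-.2)];print('pan',(1000*np.percentile(p,[1,99],axis=0)).round().tolist())
E
```

```text
bench ymin -0.4331304010429783
162 [[474.0, -179.0, 6.0], [488.0, -121.0, 51.0]]
858 [[361.0, -320.0, 7.0], [391.0, -182.0, 28.0]]
116 [[292.0, -140.0, 6.0], [331.0, -120.0, 13.0]]
274 [[290.0, -423.0, 8.0], [302.0, -289.0, 27.0]]
23 [[290.0, -264.0, 11.0], [293.0, -231.0, 22.0]]
scene 2182 [[325.0, -364.0, 176.0], [385.0, -228.0, 186.0], [464.0, -162.0, 198.0]]
pan [[475.0, -181.0, 43.0], [648.0, -7.0, 51.0]]
top 3825 [[324.0, -381.0, 180.0], [381.0, -216.0, 188.0], [463.0, -165.0, 192.0]]
pan [[474.0, -180.0, 43.0], [645.0, -7.0, 52.0]]
```

Call:
{"fn": "move_arm", "kwargs": {"series": [[-3,-2,-30,0,0],[0,0,-40,0,0],[0,0,-35,0,0],[0,0,-20,0,0],[0,0,-10,0,0],[0,0,-6,0,0],[0,0,-3,0,0],[0,0,-2,0,0],[0,0,0,0,0],[0,0,0,0,0]]}}

```text
t: 24.18
position: [0.4437, -0.2771, 0.0536]
tool_rot: [0.707, 0.707, -0.0, 0.0]
contact_force: [0.1, 0.1, -3.8]
finger_gap: 0.0247
grip_force: 60.5
```

Call:
{"fn": "move_arm", "kwargs": {"series": [[0,0,-2,0,0],[0,0,-1,0,0],[0,0,-1,0,0],[0,0,-1,0,0],[0,0,0,0,0],[0,0,0,0,0]]}}

```text
t: 24.92
position: [0.4435, -0.2768, 0.0494]
tool_rot: [0.707, 0.707, -0.0, -0.0]
contact_force: [-4.7, 3.4, 8.0]
finger_gap: 0.0248
grip_force: 62.2
```

Touching down (+8 N). Releasing slowly and rising.

Call:
{"fn": "move_arm", "kwargs": {"series": [[0,0,0,0,0.4],[0,0,0,0,0.6],[0,0,0,0,1],[0,0,0,0,1],[0,0,0,0,1],[0,0,20,0,1],[0,0,40,0,1],[0,0,50,0,1],[0,0,50,0,1],[-20,-20,50,0,1],[-40,-40,20,0,1],[-40,-40,0,0,1],[0,0,0,0,1]]}}

```text
t: 26.55
position: [0.3411, -0.3794, 0.2786]
tool_rot: [0.709, 0.705, -0.001, 0.0]
contact_force: [0.5, 0.5, -0.1]
finger_gap: 0.0852
grip_force: 0.0
```

```bash
python3 - <<'E'
from h import *
g=grab('top');f=grab('scene');o=robot.observe();print(o['position'],o['contact_force'],np.abs(o['joint_vel']).max())
S=cloud(f)
b=S[(S[...,0]>.33)&(S[...,0]<.42)&(S[...,1]>-.38)&(S[...,1]<-.17)&(S[...,2]>.03)&(S[...,2]<.045)]
A=np.c_[b[:,:2],np.ones(len(b))];c=np.linalg.lstsq(A,b[:,2],rcond=None)[0];print('board',len(b),np.degrees(c[:2]),np.median(b[:,2]))
cv2.imwrite('pics/final.png',np.hstack([cv2.resize(f['pixels'][120:330,230:430,::-1],None,fx=2,fy=2),cv2.resize(g['pixels'][170:380,285:485,::-1],None,fx=2,fy=2)]))
E
```

```text
[ 0.34318236 -0.3769227   0.27804916] [-0.38897445  1.1324392   0.5336742 ] 0.03673742202832942
board 1552 [0.01193852 0.19437089] 0.038631817413070646
```

View pics/final.png

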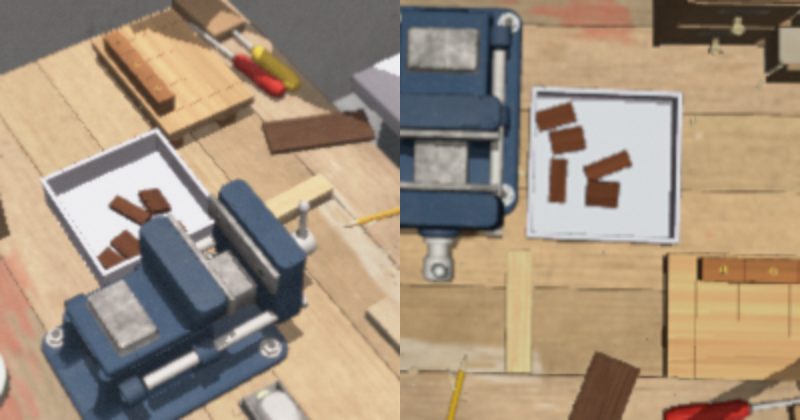

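The hook stands level at the right-front (right half, near (735,315)), with all five pieces in the pan. The caul lies flat at (518,310) and the jaw is open.

```bash
python3 -c "
from cell import robot
print(robot.job_done())"
```

```text
the job is handed in; nothing more can be done
None
```

The job is handed in; no verdict came back, but the last pictures show all five pieces in the pan, the shorter caul flat on the bench, the vice jaw about 20 mm further open, and the bench hook level on its runners at the right-front of the bench.

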